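# Open the lock box with the red key and hold the bolt back

### The arm

A 6-joint arm with a two-finger parallel gripper is mounted at the origin on a cart in front of the work surface, level with it; the furniture and walls round the work are solid. World frame = base frame: x ahead of the robot, y to its left, z up, the work surface at z = 0. Lengths are in m, angles in degrees, forces in N, time in s.
With the tool pointing down it reaches from about 0.35 to 0.875 m from the base axis. Payload 15.5 kg.
Tool frame: the origin (TCP) lies at the very end of the fingers, on their centre line; the grasp point (between the pads) lies 19 mm behind it (env.grasp_offset is the distance from the TCP to the grasp point, in m); z points along the fingers, y is the line along which they close (so a half turn about z gives the same grasp; the last joint's range is limited). The gripper opens to 85 mm and grips with 20 to 120 N. Pads are 22 mm wide; open, the fingers measure 114 mm over their backs; the gripper's body (76 mm by 85 mm) begins 54 mm behind the grasp point. The pads swing forward as they close: fully open they stand 13 mm farther back than shut.
Start: joints at [68.383, 28.281, 77.091, -0, 74.628, -5.472], TCP at [0.174, 0.6, 0.231] pointing down, gripper open.
Joint ranges: [-166.48, 166.48], [-47.26, 123.95], [12.59, 153.08], [-70.14, 250.14], [6.76, 159.57], [-176.63, 176.63]. Speed limits (degrees/s): [108.29, 108.29, 147.25, 172.46, 172.46, 172.46].

### API

Orientations are given as [roll, pitch, yaw] about the fixed x, y, z axes, in that order (R = Rz(yaw) Ry(pitch) Rx(roll)).
In Python, from workcell import env gives the robot as it stands.
- The arm moves only by the tool carry_out, never from a script. Its argument "series" is a list of rows, each a list of 6 numbers: the shift along the tool's x, y, z in a scale on which 1.0 is 750 mm, then the turn, a rotation vector about the tool's x, y, z in parts of the range, where 1.0 means 180 degrees. In form: [[dx, dy, dz, rx, ry, rz], ...]. A call has 1 to 12 rows; each row is the pose to reach, as a shift and turn from the pose commanded when the call began, along the tool's axes at that moment; what a row does not reach only later rows make up. A row lasts 1/12 s, in which the tool goes at most 41.7 mm and 7.16 degrees, less where a joint would pass 70% of its speed; a pose out of reach is approached as far as the arm can. A call with a gripper value outside its range is refused whole. "claw" is the finger opening in mm, from 0 to 85.4, set as the call begins (left out, the last holds). The fingers move at their own pace and stop on an object; "force" is the grip in N (left out, the last holds). Time passes only in rows, so rows that repeat a pose let the fingers close. It gives the time, the measured TCP pose, the force, the opening and the grip force at its end, in the units of the state.
- env.sense(): the state, without advancing time (a new reading comes with each control period).
- env.grab_frame(name): name is "side" or "top"; returns the picture (480x640x3 uint8, blue, green, red); there is no depth.
- env.calibration(name): a dict with "fx", "fy", "cx", "cy" (pixels), "camera_from_world" (4x4, takes a point from world to camera coordinates). Camera axes: x right, y up, looking along -z (the intrinsics and any distortion apply to the point x, -y, -z); pixel columns grow to the right and rows downward; lengths in m; the calibration is good to about 2 mm. A picture is of the moment at which its call begins. calibration takes no time and is no camera call.
- env.hand_in(): hands the job in; it is judged then, once.
Trained networks look in the newest picture that a camera, given by its name, has taken for a name from the list of things; names that differ only in an ending like _2 or _b are one class to them, and where a whole thing is asked for, a point or a joint stands for the part that bears it (a point fixed in the world has none). Each returns a list of dicts, best first, with "score" (0 to 1); they miss things now and then, are a little off and sometimes report something else, mostly with a low value. They report only what shows in the picture. A call takes as long as a camera call. They do not tell look-alikes from the thing itself.
- env.cut_out(camera, query): "mask" (480x640 bool, what is visible of it) and "bbox" ([left, top, right, bottom] in pixels, round what is visible of it).
The state is a dict: "clock": time; "joint_positions": joint angles; "joint_vel": joint speeds; "tau": joint torques, N m; "tcp_pos": TCP position; "eef_rot": TCP orientation; "contact_force": force on the tool from outside, world axes, zero at the start; "moment": the same for the moment, N m; "gripper_width": finger opening in m; "grip_force": force on a finger pad.
Only numpy, scipy, OpenCV 4.12 (cv2) and the standard library are available. Lean on these libraries where they do the work, as an engineer would, in place of code of your own. Each camera call takes 0.05 s, during which the arm holds its last target. There are 200 camera calls.

### The job

Take the red key out of the wooden key stand, push it down fully home into the keyway on top of the grey lock box (the pins are stiff: press firmly and wiggle it a little if it sticks), and turn it a quarter turn clockwise, seen from above, as far as its stop, so that the bolt draws back. The lock springs back if let go, so finish while still gripping the key and holding it turned. Leave the blue key in the stand and do not disturb the mug or the egg timer.

Things in the scene. Friction and masses are not known exactly. Their poses are not given: they have to be found in the camera images.
- key_red: Red key, upright in either slot of the stand, 71 mm tall. Origin: blade tip, 35 mm above the worktop; z up, x along the blade's width, y its thickness. Steel blade 14 (x) x 4 mm (y), z 0 to 18, lowest 7 mm tapering to a point in x; round neck 5 mm thick, z 18 to 30; shoulder disc 18 mm across, z 30 to 33, rests on the stand; plastic bow z 33 to 71. 45 g (varies).
- red_bow (a point): Grip point on the red key's flat plastic bow, 57 mm above the blade tip (27 mm above the shoulder's underside). The bow is 30 mm wide (x), 9 mm thick (y), 38 mm tall: pinch it across the 9 mm. The bow is red with a small white panel; the key with the red bow is the one for the lock with the red surround.
- key_blue: Blue key, same shape and size as the red one, in the other slot of the stand. Not needed: it stays there. Origin: tip of its blade.
- key_stand: Wooden key stand, a block fixed to the worktop, 120 (x) x 60 (y) x 65 mm high; origin: centre of its underside. Two upright slots centred at x = -30 and +30 mm of its frame, each 16.5 mm long (x), 6.2 mm wide (y), 34 mm deep, each with a key in it; keys in line with the stand. NB: a globe lamp 200 mm wide hangs at x 290, y -20 mm, 590 mm up: keep the elbow clear.
- lockbox: Grey steel lock box with an aluminium lid panel, fixed to the worktop, 110 (x) x 190 (y) x 60 mm high, from y = -40 to +150. Origin: on its underside, straight below the lock in its top: a steel face plate 46 mm square in a red surround, its face 70 mm above the worktop. A small steel bolt in dark guides lies near x = 40, y = 40 mm. Nothing stands more than 2 mm above the face plate.
- keyway (a point): Centre of the keyway's mouth on the lock's face plate, 70 mm above the worktop; x along the slot, z up. The slot is 16.5 mm (x) x 6.2 mm (y), chamfered 1 mm, straight down. The face plate is fixed and 8 mm thick: the key can turn only when its blade is wholly below it, that is within 4 mm of fully home. Fully home, the shoulder rests on the face plate.
- home (a point): Point 30 mm below keyway, where the key's tip is when fully home; axes as the lock box. Below the face plate the plug's slot is 16.5 x 5.4 mm; sprung pins at both ends of it, 15 to 22 mm below the face, pinch the blade's edges: from 20 mm depth on, pushing in meets a stiff, stick-slip resistance, up to about 12 N. If it sticks, rock the key a few degrees about z and press on.
- lock_plug (a joint): Angle of the lock's turning plug under the face plate: 0 at rest (slot in line with the keyway), growing clockwise seen from above, to a hard stop at 1.62 rad. A spring drives it back to 0 (0.025 N m at 0, 0.11 N m at the stop), so it must be held. The key has about 0.15 rad of play in it.
- lock_bolt (a joint): Travel of the bolt on top of the box, geared to the plug: 0 = thrown over the lid's edge, about 0.019 m with the plug at its stop (drawn back, toward -y of the box).
- mug: Dark grey mug, 82 mm wide and 107 mm high, on a brown coaster in front of the toaster; bystander.
- egg_timer: Round red kitchen timer, 66 mm wide and 59 mm high, standing to the right of the key stand; bystander.
Mind the look-alikes: they are no part of the job. There is more than one size of the key_red; the job needs the smaller.

How it is judged:
By the outcome, as a careful person would: the job done as asked, in the order asked, and still so for the second after the job is handed in, while the arm keeps its last pose, push and grip.
It also fails if it takes over 40 s, if anything falls off the work surface, if the arm or the gripper's body presses on something with over 40 N, if the wrist force passes 120 N, or if a joint passes its speed limit or range.

## Working session

There is one attempt and no reset: what is moved stays moved. The work goes in short steps, Python scripts to look and compute and a tool call to move; the robot and the scene stay as the last step left them, time stands still between calls to the robot, and variables do not carry over. Pictures are saved under pics/ and viewed, at most 10 in all, crops included, and the job is handed in when it is done.

Besides the shell and the picture viewer there is one more tool, called after "Call:" as name([rows], argument=value, ...), one row to a line, values as JSON. carry_out: Moves the arm, as the interface text tells. Its arguments: {"type":"object","properties":{"series":{"type":"array","items":{"type":"array","items":{"type":"number"}}},"claw":{"type":"number"},"force":{"type":"number"}},"required":["series"]}

```bash
mkdir -p pics; ls; python3 - <<'E'
from workcell import env
import cv2,numpy as np
for c in("side","top"):
    cv2.imwrite(f"pics/{c}0.png",env.grab_frame(c))
    k=env.calibration(c);print(c,{a:(np.round(b,4).tolist() if a=="camera_from_world" else b) for a,b in k.items()})
    for q in("key_red","key_blue","key_stand","lockbox","lock_bolt","egg_timer","mug"):
        print(q,[(round(d["score"],2),np.round(d["bbox"]).tolist()) for d in env.cut_out(c,q)])
print(env.sense(),env.grasp_offset)
E
```

```text
pics
side {'fx': 585.1200798958847, 'fy': 585.1200798958847, 'cx': 324.1898146503118, 'cy': 239.37918472204458, 'camera_from_world': [[-0.9587, -0.2836, 0.0229, 0.5787], [0.1198, -0.3294, 0.9366, -0.0118], [-0.2581, 0.9006, 0.3497, -1.5746], [0.0, 0.0, 0.0, 1.0]]}
key_red [(0.93, [288.0, 340.0, 331.0, 368.0]), (0.54, [347.0, 223.0, 359.0, 238.0])]
key_blue [(0.67, [328.0, 217.0, 336.0, 235.0])]
key_stand [(0.66, [318.0, 233.0, 369.0, 274.0])]
lockbox [(0.83, [262.0, 255.0, 325.0, 321.0])]
lock_bolt [(0.56, [316.0, 230.0, 374.0, 271.0])]
egg_timer [(0.75, [340.0, 218.0, 366.0, 239.0]), (0.29, [346.0, 223.0, 358.0, 236.0])]
mug [(0.72, [290.0, 186.0, 323.0, 228.0]), (0.18, [347.0, 223.0, 362.0, 238.0])]
top {'fx': 445.60565707363804, 'fy': 445.60565707363804, 'cx': 326.557058491611, 'cy': 236.93913581298483, 'camera_from_world': [[-0.0093, -0.9999, 0.0114, 0.4354], [0.9927, -0.0078, 0.12, -0.4911], [-0.1199, 0.0124, 0.9927, -1.2094], [0.0, 0.0, 0.0, 1.0]]}
key_red [(0.83, [198.0, 254.0, 228.0, 284.0])]
key_blue [(0.51, [378.0, 227.0, 382.0, 236.0])]
key_stand [(0.9, [362.0, 223.0, 392.
[... 235 characters left out ...]
)]
{'clock': 0.8, 'joint_positions': array([ 6.83839295e+01,  2.82802007e+01,  7.70914363e+01,  1.28376181e-03,
        7.46274200e+01, -5.47120181e+00]), 'joint_vel': array([-0.0094716 , -0.14237274, -0.0196219 , -0.00352076, -0.00829574,
        0.05525059]), 'tau': array([ 6.91919864e-03, -8.81947517e+01, -3.84269965e+01,  9.01076078e-05,
        4.75953384e-04, -4.28808242e-07]), 'tcp_pos': array([0.17377778, 0.60035994, 0.23128799]), 'eef_rot': array([ 1.79998943e+02, -1.14228878e-03,  1.63854791e+02]), 'contact_force': array([ 0.01546082, -0.16183623, -0.79774196]), 'moment': array([-0.04524428, -0.02487994, -0.01785116]), 'grip_force': 0.0, 'gripper_width': 0.08533379815736582} 0.0187
```

```bash
python3 - <<'E'
import cv2,numpy as np
t=cv2.imread("pics/top0.png");s=cv2.imread("pics/side0.png")
a=cv2.resize(t[150:300,190:490],None,fx=2.6,fy=2.6,interpolation=3)[:, :790]
cv2.imwrite("pics/a.png",a)
b=cv2.resize(s[170:380,250:400],None,fx=2.8,fy=2.8,interpolation=3)
cv2.imwrite("pics/b.png",b)
E
```

```text
(no output)
```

View pics/a.png

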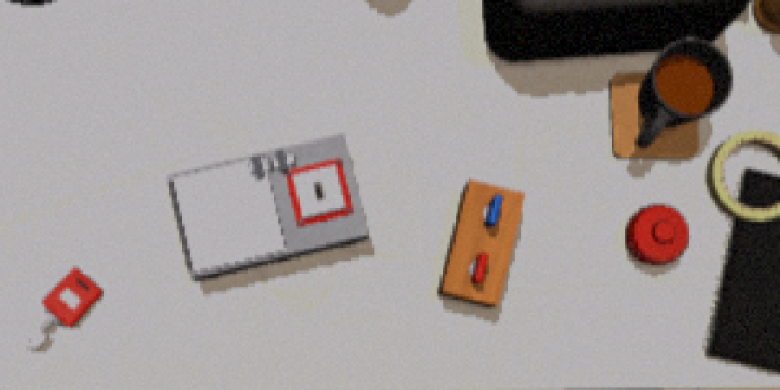

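View pics/b.png

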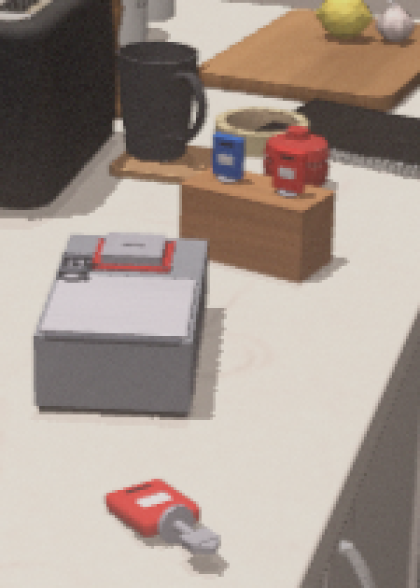

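View pics/top0.png

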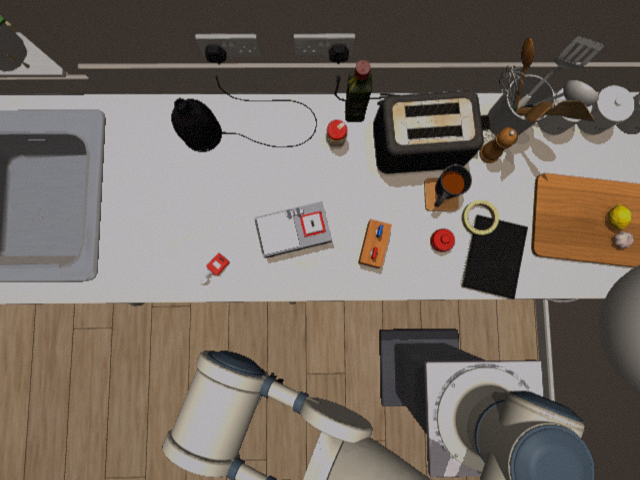

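The third picture shows the whole worktop. The red key in the stand is near (375,253), the blue one near (380,231) and the lock at (313,223). The red key lying at (215,267) is the larger look-alike. Next I rectify averaged views of the stand and lock planes to measure them.

```bash
cat > h.py <<'E'
from workcell import env
import cv2,numpy as np
def P(c):
    k=env.calibration(c);K=np.array([[k["fx"],0,k["cx"]],[0,k["fy"],k["cy"]],[0,0,1]])
    return K@np.diag([1,-1,-1])@k["camera_from_world"][:3]
def proj(c,X):
    u=P(c)@np.append(X,1);return u[:2]/u[2]
def unproj(c,uv,z):
    M=P(c);H=np.c_[M[:,0],M[:,1],M[:,2]*z+M[:,3]];w=np.linalg.solve(H,[*uv,1]);return w[:2]/w[2]
def avg(c,n=6): return np.mean([env.grab_frame(c).astype(np.float32) for _ in range(n)],0)
# rectified: image row = (x0+span - x)/s, col = (y0+span - y)/s  (like the top view)
def rect(c,img,z,ctr,half=0.09,s=0.0005):
    M=P(c);H=np.c_[M[:,0],M[:,1],M[:,2]*z+M[:,3]]
    A=np.array([[0,-s,ctr[0]+half],[-s,0,ctr[1]+half],[0,0,1.]]) # (col,row)->world
    n=int(2*half/s);return np.clip(cv2.warpPerspective(img,H@A,(n,n),flags=cv2.INTER_CUBIC|cv2.WARP_INVERSE_MAP),0,255)
def w(p,ctr,half=0.09,s=0.0005): return np.array([ctr[0]+half-s*p[1],ctr[1]+half-s*p[0]])
E
python3 - <<'E'
from h import *
for c,st,lk in (("top",(375,247),(313,224)),("side",(342,245),(297,258))):
    im=avg(c);np.save(f"{c}.npy",im)
    s=unproj(c,st,.065);l=unproj(c,lk,.07);print(c,"stand",s,"lock",l)
s=unproj("top",(375,247),.065);l=unproj("top",(313,224),.07)
s=np.round(s,2);l=np.round(l,2);print(s,l)
rows=[]
for c in("top","side"):
    im=np.load(f"{c}.npy");rows.append(np.hstack([rect(c,im,.065,s),rect(c,im,.07,l)]))
cv2.imwrite("pics/r.png",cv2.resize(np.vstack(rows),(600,600)))
E
```

```text
top stand [0.46199644 0.30185092] lock [0.52492789 0.46783623]
side stand [0.45738277 0.35473802] lock [0.52550102 0.47582147]
[0.46 0.3 ] [0.52 0.47][ WARN:0@17.120] global loadsave.cpp:1063 imwrite_ Unsupported depth image for selected encoder is fallbacked to CV_8U.
```

View pics/r.png

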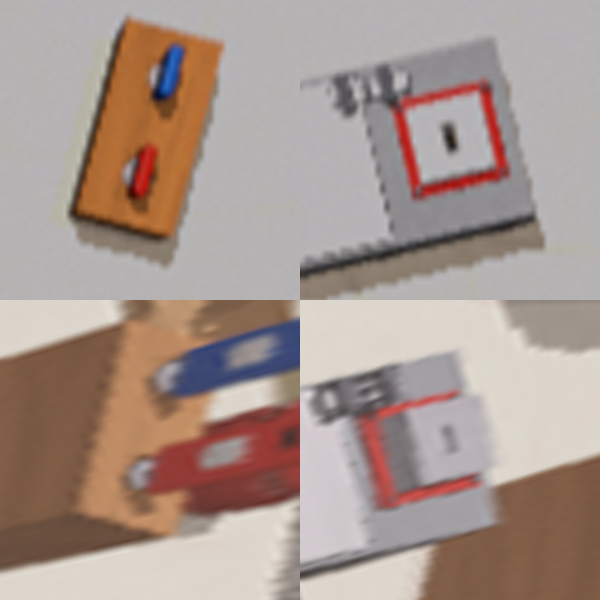

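The rectified view shows the stand's slots running at a yaw of about -15° and the lock's slot at about +11°. I now fit both models sub-pixel in each camera.

```bash
cat > fit.py <<'E'
from h import *
from scipy.optimize import minimize
from scipy.ndimage import map_coordinates
def smp(img,uv): return np.stack([map_coordinates(img[...,k],[uv[:,1],uv[:,0]],order=1) for k in range(3)],1)
def prj(M,X):
    u=np.c_[X,np.ones(len(X))]@M.T;return u[:,:2]/u[:,2:]
def edges(poly,z,n=40):
    return [np.c_[a+(b-a)*np.linspace(.08,.92,n)[:,None],np.full(n,z)] for a,b in zip(poly,np.roll(poly,-1,0))]
def score(p,img,M,segs,d=0.8):
    c,s=np.cos(p[2]),np.sin(p[2]);t=0
    for S in segs:
        X=S.copy();X[:,:2]=S[:,:2]@np.array([[c,s],[-s,c]])+p[:2]
        uv=prj(M,X);t_=uv[-1]-uv[0];n=np.array([-t_[1],t_[0]])/np.linalg.norm(t_)
        t+=np.linalg.norm((smp(img,uv+d*n)-smp(img,uv-d*n)).mean(0))
    return -t
R=lambda a,b:np.array([[-a,-b],[a,-b],[a,b],[-a,b]])
def fit(img,M,segs,p0):
    best=None
    for dx in np.arange(-6,6.1,2)/1e3:
        for dy in np.arange(-6,6.1,2)/1e3:
            for da in(-.04,0,.04):
                p=np.array(p0)+[dx,dy,da];v=score(p,img,M,segs)
                if best is None or v<best[0]:best=(v,p)
    return minimize(score,best[1],args=(img,M,segs),method="Nelder-Mead",options=dict(initial_simplex=best[1]+np.r_[np.zeros((1,3)),np.diag([.002,.002,.03])],xatol=1e-5,fatol=1e-3))
E
python3 - <<'E'
from fit import *
for c in("top","side"):
    img=np.load(c+".npy");M=P(c)
    st=edges(R(.06,.03),.065)
    lk=edges(R(.023,.023),.07)
    sl=edges(R(.00825,.0031),.07)
    bx=edges(np.array([[-.055,-.04],[.055,-.04],[.055,.15],[-.055,.15]]),.06)
    rs=fit(img,M,st,[.462,.304,np.radians(-15)])
    rl=fit(img,M,lk,[.525,.472,np.radians(10.7)])
    rb=fit(img,M,bx,[.525,.472,np.radians(10.7)])
    for n,r in(("stand",rs),("plate",rl),("box",rb)):print(c,n,np.round(r.x[:2]*1e3,2),np.round(np.degrees(r.x[2]),2),round(r.fun,1))
    # slot centroid (dark)
    x=rl.x[:2];q=rect(c,img,.07,x,.012).mean(2);d=np.clip(q.max()*.75-q,0,None);j,i=np.nonzero(d>0)
    wt=d[j,i];print("slot",w(((i*wt).sum()/wt.sum(),(j*wt).sum()/wt.sum()),x,.012)*1e3)
    # keys: top-face centroids of red mask about bow
E
```

```text
top stand [474.77 303.83] -14.94 -381.2
top plate [527.48 470.09] 13.27 -607.9
top box [527.52 470.37] 13.08 -341.6
slot [527.25841933 470.11529309]
side stand [454.17 303.32] -13.3 -140.0
side plate [526.84 469.87] 13.21 -311.2
side box [527.3  467.86] 13.32 -254.1
slot [530.92318802 471.54679051]
```

```bash
python3 - <<'E'
from fit import *
st=edges(R(.06,.03),.065)
for c in("top","side"):
    img=np.load(c+".npy");M=P(c)
    r=fit(img,M,st,[.474,.302,np.radians(-15)]);print(c,np.round(r.x[:2]*1e3,2),np.degrees(r.x[2]),r.fun)
    r=fit(img,M,st[:1]+st[2:],[.474,.302,np.radians(-15)]);print(c,np.round(r.x[:2]*1e3,2),np.degrees(r.x[2]),r.fun)
    p=[.4747,.3035,np.radians(-15)]
    o=img.astype(np.uint8)
    for sg in st:
        X=sg.copy();cc,s=np.cos(p[2]),np.sin(p[2]);X[:,:2]=sg[:,:2]@np.array([[cc,s],[-s,cc]])+p[:2]
        uv=prj(M,X);print(np.round(uv[[0,-1]]).tolist())
    # key bows
    for nm,xs in(("red",-.03),("blue",.03)):
        for z in(.068,.106):
            X=np.array([p[0]+xs*np.cos(p[2]),p[1]+xs*np.sin(p[2]),z]);print(nm,z,X.round(4),prj(M,X[None])[0].round(1))
    h=cv2.cvtColor(o,cv2.COLOR_BGR2HSV);m=((h[...,0]<6)|(h[...,0]>174))&(h[...,1]>150)
    sub=np.zeros_like(m);sl=(slice(235,265),slice(365,388)) if c=="top" else (slice(200,245),slice(335,375));sub[sl]=m[sl]
    j,i=np.nonzero(sub);print("red",i.min(),i.max(),j.min(),j.max(),i.mean(),j.mean())
E
```

```text
top [474.76 303.92] -14.843284375433907 -381.1454772949219
top [474.99 303.8 ] -15.005525870853859 -280.64923095703125
[[381.0, 263.0], [389.0, 227.0]]
[[389.0, 223.0], [371.0, 219.0]]
[[368.0, 222.0], [359.0, 258.0]]
[[360.0, 262.0], [378.0, 266.0]]
red 0.068 [0.4457 0.3113 0.068 ] [371.8 253. ]
red 0.106 [0.4457 0.3113 0.106 ] [373.4 251.7]
blue 0.068 [0.5037 0.2957 0.068 ] [377.1 231.4]
blue 0.106 [0.5037 0.2957 0.106 ] [378.9 229.5]
red 372 376 247 258 374.3783783783784 252.75675675675674
side [473.72 299.52] -14.427158612156079 -198.64682006835938
side [473.42 299.05] -15.26741545316141 -182.96934509277344
[[365.0, 238.0], [329.0, 229.0]]
[[325.0, 229.0], [314.0, 235.0]]
[[316.0, 236.0], [353.0, 245.0]]
[[358.0, 245.0], [368.0, 239.0]]
red 0.068 [0.4457 0.3113 0.068 ] [351.5 238.2]
red 0.106 [0.4457 0.3113 0.106 ] [352.1 223. ]
blue 0.068 [0.5037 0.2957 0.068 ] [329.8 233.2]
blue 0.106 [0.5037 0.2957 0.106 ] [330.2 218.3]
red 345 365 215 238 354.36501901140684 224.99239543726236
```

```bash
python3 - <<'E'
from fit import *
st=edges(R(.06,.03),.065)
for c in("top","side"):
    img=np.load(c+".npy");M=P(c)
    for drop in(2,0,3):
        r=fit(img,M,[e for k,e in enumerate(st) if k!=drop],[.474,.302,np.radians(-15)]);print(c,drop,np.round(r.x[:2]*1e3,2),np.degrees(r.x[2]),r.fun)
    # key x,y with fixed yaw: colour templates for red/blue bows via silhouette of box
    h=img[...,2]-np.maximum(img[...,1],img[...,0]); b=img[...,0]-np.maximum(img[...,1],img[...,2])
    a=np.radians(-15)
    for nm,ch,x0 in(("red",h,(.445,.309)),("blue",b,(.503,.294))):
        C=np.array([[sx*.015,sy*.0045,z] for sx in(-1,1) for sy in(-1,1) for z in(.068,.106)])
        def f(p,full=False):
            X=C.copy();X[:,:2]=C[:,:2]@np.array([[np.cos(a),np.sin(a)],[-np.sin(a),np.cos(a)]])+p
            hull=cv2.convexHull(((prj(M,X)*8)).astype(np.float32)).reshape(-1,2)
            o=np.array(prj(M,np.array([[x0[0],x0[1],.087]]))[0].astype(int))-24
            m=np.zeros((384,384),np.uint8);cv2.fillPoly(m,[np.round((hull-o*8+4)*1).astype(int)],1)
            m=cv2.resize(m.astype(np.float32),(48,48),interpolation=cv2.INTER_AREA)
            g=np.clip(ch[o[1]:o[1]+48,o[0]:o[0]+48]/np.percentile(ch[o[1]:o[1]+48,o[0]:o[0]+48],98.5),0,1)
            k=cv2.dilate((m>0).astype(np.uint8),np.ones((3,3)))
            return ((m-g)**2*1)[k>0].sum()-m.sum()*0 if c=="top" else ((m-g)**2)[m>0.0].sum()
        best=min(((f(np.array(x0)+[dx/1e3,dy/1e3]),dx,dy) for dx in np.arange(-6,6.1,.5) for dy in np.arange(-6,6.1,.5)))
        print(c,nm,best,np.array(x0)*1e3+best[1:])
E
```

```text
top 2 [473.27 297.96] -14.131090341908145 -279.4602966308594
top 0 [474.82 304.07] -14.872151306056638 -370.6728210449219
top 3 [474.41 304.01] -14.962972638761102 -284.55426025390625
top red (np.float32(23.153385), np.float64(-0.5), np.float64(-2.5)) [444.5 306.5]
top blue (np.float32(11.166788), np.float64(0.5), np.float64(-2.5)) [503.5 291.5]
side 2 [473.9 300.4] -14.113845839540216 -125.22146606445312
side 0 [473.85 299.93] -14.501099705791974 -180.4335479736328
side 3 [473.77 298.93] -13.30370098395328 -111.58567810058594
side red (np.float32(35.59802), np.float64(0.5), np.float64(-4.0)) [445.5 305. ]
side blue (np.float32(52.11932), np.float64(1.5), np.float64(-5.0)) [504.5 289. ]
```

Units first: shifts go in shares of 750 mm and turns go in shares of 180 degrees. So -342 mm is -0.456, -206.5 mm is -0.2753, -1.75 degrees is -0.0097.

Call:
carry_out([
  [-0.456, -0.2753, 0.08, 0, 0, -0.0097],
  [-0.456, -0.2753, 0.08, 0, 0, -0.0097],
  [-0.456, -0.2753, 0.08, 0, 0, -0.0097],
  [-0.456, -0.2753, 0.08, 0, 0, -0.0097],
  [-0.456, -0.2753, 0.08, 0, 0, -0.0097],
  [-0.456, -0.2753, 0.08, 0, 0, -0.0097],
  [-0.456, -0.2753, 0.08, 0, 0, -0.0097],
  [-0.456, -0.2753, 0.08, 0, 0, -0.0097],
  [-0.456, -0.2753, 0.08, 0, 0, -0.0097],
  [-0.456, -0.2753, 0.08, 0, 0, -0.0097],
  [-0.456, -0.2753, 0.08, 0, 0, -0.0097],
  [-0.456, -0.2753, 0.08, 0, 0, -0.0097],
], claw=45, force=40)

```text
clock: 2.4
tcp_pos: [0.4458, 0.3057, 0.1711]
eef_rot: [-180.0, -0.0, 165.4]
contact_force: [-0.5, 0.0, 0.3]
gripper_width: 0.0449
grip_force: 0.0
```

```bash
python3 - <<'E'
from h import *
s=env.sense();print(s["clock"],s["tcp_pos"],s["eef_rot"],s["joint_positions"],s["contact_force"],s["tau"],s["gripper_width"])
t=env.grab_frame("top");u=env.grab_frame("side")
o=np.hstack([cv2.resize(t,(400,300)),cv2.resize(u,(400,300))])
cv2.imwrite("pics/m1.png",np.vstack([o,np.hstack([cv2.resize(t[180:300,300:460],(400,300)),cv2.resize(u[150:300,250:450],(400,300))])]))
E
```

```text
2.4 [0.4457787  0.30572487 0.17105949] [-1.79987735e+02 -1.72247131e-02  1.65441551e+02] [ 2.81112526e+01  2.55569235e+01  9.32727971e+01  3.03118689e-03
  6.11912574e+01 -4.73317611e+01] [-0.48143014  0.04181326  0.33735273] [ -4.04795766 -75.92530489 -31.95339203  -0.35489464  -0.19569401
  -0.59304938] 0.04492473250908145
```

View pics/m1.png

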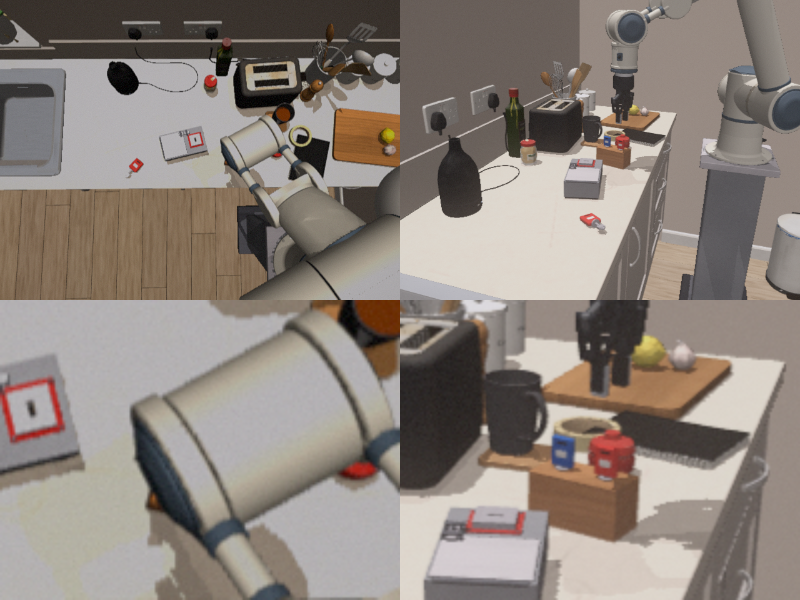

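The wrist hides the stand from the top camera, but the side crop shows the gripper above the keys, and both keys are undisturbed. I descend in two stages.

Converted, 50 mm is 0.0667, 45 mm is 0.06.

Call:
carry_out([
  [0, 0, 0.02, 0, 0, 0],
  [0, 0, 0.04, 0, 0, 0],
  [0, 0, 0.06, 0, 0, 0],
  [0, 0, 0.0667, 0, 0, 0],
  [0, 0, 0.0667, 0, 0, 0],
  [0, 0, 0.0667, 0, 0, 0],
])

```text
clock: 3.0
tcp_pos: [0.4446, 0.3075, 0.1217]
eef_rot: [180.0, 0.0, 165.7]
contact_force: [-0.3, -0.5, 0.8]
gripper_width: 0.045
grip_force: 0.0
```

```bash
python3 - <<'E'
from h import *
s=env.sense();print(s["clock"],s["tcp_pos"],s["eef_rot"],s["contact_force"],s["tau"])
u=env.grab_frame("side");env.grab_frame("top")
for X in([.4449,.3067,.106],[.4449,.3067,.068],[*s["tcp_pos"]]): print(proj("side",X))
cv2.imwrite("pics/m2.png",cv2.resize(u[160:280,280:420],None,fx=5,fy=5,interpolation=2))
E
```

```text
3.0 [0.44458409 0.307521   0.1217071 ] [1.79996977e+02 1.10120205e-03 1.65664823e+02] [-0.3316955  -0.47441304  0.79182688] [ 1.62033155e-01 -7.72895694e+01 -2.67643619e+01  6.97638723e-03
 -1.51046659e-01  1.14354436e-02]
[352.94752572 222.47676748]
[352.30584255 237.62570462]
[353.26369411 216.24696688]
```

View pics/m2.png

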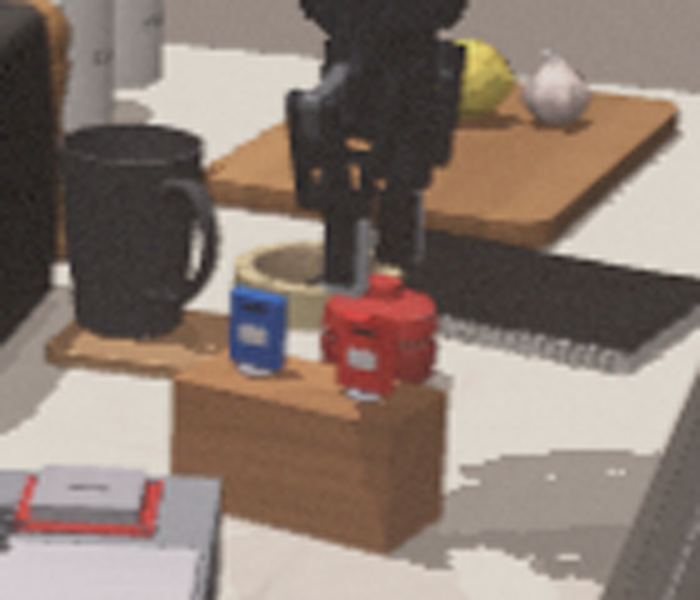

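The side crop shows the fingers straddling the red bow, which is near (365,340) in the crop, and the blue key is clear. I go down and close.

Converted, 48 mm is 0.064, 45 mm is 0.06.

Call:
carry_out([
  [0, 0, 0.02, 0, 0, 0],
  [0, 0, 0.04, 0, 0, 0],
  [0, 0, 0.06, 0, 0, 0],
  [0, 0, 0.064, 0, 0, 0],
  [0, 0, 0.064, 0, 0, 0],
  [0, 0, 0.064, 0, 0, 0],
])

```text
clock: 3.6
tcp_pos: [0.4453, 0.3072, 0.0741]
eef_rot: [180.0, 0.0, 165.6]
contact_force: [-0.1, 0.7, 0.0]
gripper_width: 0.0448
grip_force: 0.0
```

Call:
carry_out([
  [0, 0, 0, 0, 0, 0],
  [0, 0, 0, 0, 0, 0],
  [0, 0, 0, 0, 0, 0],
  [0, 0, 0, 0, 0, 0],
  [0, 0, 0, 0, 0, 0],
  [0, 0, 0, 0, 0, 0],
  [0, 0, 0, 0, 0, 0],
  [0, 0, 0, 0, 0, 0],
], claw=0, force=25)

```text
clock: 4.27
tcp_pos: [0.4452, 0.3071, 0.074]
eef_rot: [180.0, 0.0, 165.6]
contact_force: [-1.1, -0.7, 8.0]
gripper_width: 0.0089
grip_force: 29.5
```

Converted, -75 mm is -0.1, -60 mm is -0.08.

Call:
carry_out([
  [0, 0, 0, 0, 0, 0],
  [0, 0, -0.0067, 0, 0, 0],
  [0, 0, -0.02, 0, 0, 0],
  [0, 0, -0.04, 0, 0, 0],
  [0, 0, -0.06, 0, 0, 0],
  [0, 0, -0.08, 0, 0, 0],
  [0, 0, -0.1, 0, 0, 0],
  [0, 0, -0.1, 0, 0, 0],
  [0, 0, -0.1, 0, 0, 0],
], force=110)

```text
clock: 5.02
tcp_pos: [0.4453, 0.3071, 0.1493]
eef_rot: [179.9, 0.1, 165.6]
contact_force: [-1.2, 0.6, -1.3]
gripper_width: 0.0076
grip_force: 107.2
```

Converted, 178.5 mm is 0.238, 156 mm is 0.208, -27.6 degrees is -0.1533.

Call:
carry_out([
  [-0.0067, 0.0293, 0, 0, 0, -0.0194],
  [-0.0133, 0.06, 0, 0, 0, -0.0389],
  [-0.02, 0.0893, 0, 0, 0, -0.0583],
  [-0.0267, 0.12, 0, 0, 0, -0.0778],
  [-0.0333, 0.1493, 0, 0, 0, -0.0972],
  [-0.0387, 0.1787, 0, 0, 0, -0.1167],
  [-0.0453, 0.208, 0, 0, 0, -0.1361],
  [-0.052, 0.238, 0, 0, 0, -0.1533],
  [-0.052, 0.238, 0.02, 0, 0, -0.1533],
  [-0.052, 0.238, 0.0333, 0, 0, -0.1533],
  [-0.052, 0.238, 0.0333, 0, 0, -0.1533],
  [-0.052, 0.238, 0.0333, 0, 0, -0.1533],
])

```text
clock: 6.02
tcp_pos: [0.5261, 0.469, 0.122]
eef_rot: [-179.9, -0.2, -166.8]
contact_force: [0.7, -0.4, -0.9]
gripper_width: 0.0073
grip_force: 107.3
```

```bash
python3 - <<'E'
from h import *
s=env.sense();print(s["clock"],s["tcp_pos"],s["eef_rot"],s["contact_force"],s["joint_positions"])
u=avg("side",4);t=avg("top",2);np.save("side1.npy",u);np.save("top1.npy",t)
tip=s["tcp_pos"]-[0,0,.039]
for z in(0,.018,.030,.033,.071): print(z,proj("side",tip+[0,0,z]))
print(proj("side",[.5273,.4701,.07]),proj("top",[.5273,.4701,.07]),proj("top",tip+[0,0,.071]))
a=cv2.resize(u[215:285,260:330],None,fx=8,fy=8,interpolation=2)[:, :560]
b=cv2.resize(t[190:265,270:345],(230,230))
cv2.imwrite("pics/m3.png",np.hstack([a,np.vstack([b,np.zeros((330,230,3))])]).astype(np.uint8))
E
```

```text
6.0167 [0.5261407  0.46902497 0.12202222] [-1.79924185e+02 -1.59588715e-01 -1.66834402e+02] [ 0.68557239 -0.38781353 -0.90300083] [ 3.68671564e+01  4.07500178e+01  7.08985925e+01 -5.66268710e-03
  6.85279929e+01 -6.62964666e+01]
0 [297.78688793 251.23007538]
0.018 [297.84681354 243.41528009]
0.03 [297.88709969 238.16163182]
0.033 [297.89721359 236.84269602]
0.071 [298.02681147 219.94205957]
[297.07369579 256.94413774] [312.1522695  223.13292545] [311.88977011 218.52167702]
```

View pics/m3.png

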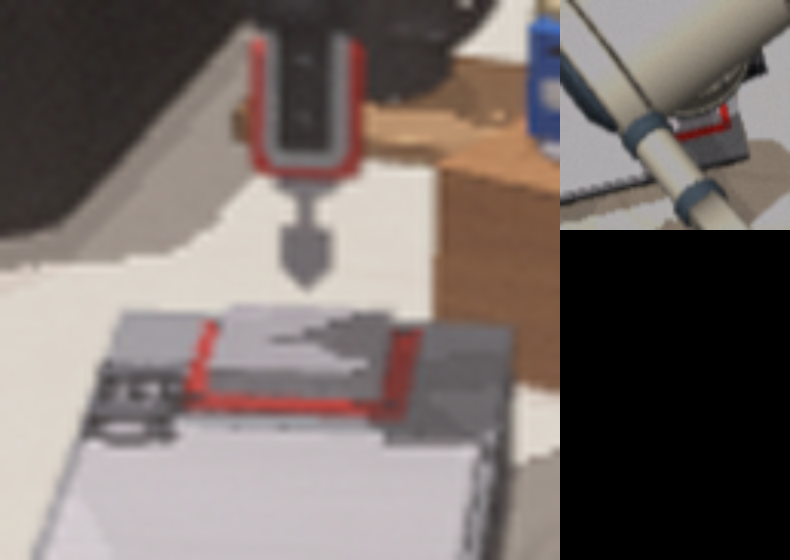

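The side crop shows the key held upright with its tip at (306,290), right where the TCP prediction puts it, and above the face plate. I check the settled pose and work out the correction.

```bash
cat > d.py <<'E'
from h import *
import sys
s=env.sense();p=s["tcp_pos"]*1e3;y=np.radians(s["eef_rot"][2]);d=np.array([527.2,470.05])-p[:2]
print(s["clock"],p.round(2),s["eef_rot"].round(2),"tool dx,dy",d@[np.cos(y),np.sin(y)],d@[np.sin(y),-np.cos(y)],s["contact_force"].round(1),s["moment"].round(2),s["grip_force"])
E
python3 d.py
```

```text
6.3167 [527.24 470.03 124.  ] [ 1.7998e+02  5.0000e-02 -1.6681e+02] tool dx,dy 0.03916195446879076 0.028573162405348993 [ 0.2 -0.1 -0.5] [-0.01 -0.01 -0.01] 107.32313275337219
```

Converted, 25 mm is 0.0333, 22 mm is 0.0293.

Call:
carry_out([
  [0, 0, 0.0067, 0, 0, 0],
  [0, 0, 0.0133, 0, 0, 0],
  [0, 0, 0.0173, 0, 0, 0],
  [0, 0, 0.0213, 0, 0, 0],
  [0, 0, 0.0253, 0, 0, 0],
  [0, 0, 0.0293, 0, 0, 0],
  [0, 0, 0.0333, 0, 0, 0],
  [0, 0, 0.0333, 0, 0, 0],
])

```text
clock: 6.98
tcp_pos: [0.527, 0.4696, 0.0976]
eef_rot: [-180.0, -0.0, -166.8]
contact_force: [1.3, -3.4, -2.6]
gripper_width: 0.0074
grip_force: 107.4
```

```bash
python3 d.py
```

```text
6.9833 [526.97 469.58  97.55] [-1.7995e+02 -4.0000e-02 -1.6680e+02] tool dx,dy -0.327296756657153 0.4017646099727279 [ 1.3 -3.4 -2.6] [-0.87 -0.33  0.02] 107.40623474121094
```

The key is in the slot, with a small side load, so I ease sideways and press on.

Converted, 15 mm is 0.02, 13 mm is 0.0173.

Call:
carry_out([
  [0, -0.0007, 0, 0, 0, 0],
  [0, -0.0007, 0.004, 0, 0, 0],
  [0, -0.0007, 0.008, 0, 0, 0],
  [0, -0.0007, 0.012, 0, 0, 0],
  [0, -0.0007, 0.0147, 0, 0, 0],
  [0, -0.0007, 0.0173, 0, 0, 0],
  [0, -0.0007, 0.02, 0, 0, 0],
  [0, -0.0007, 0.02, 0, 0, 0],
])

```text
clock: 7.65
tcp_pos: [0.5276, 0.4694, 0.0833]
eef_rot: [-180.0, 0.0, -166.8]
contact_force: [3.3, -5.5, 1.4]
gripper_width: 0.0075
grip_force: 108.0
```

```bash
python3 d.py
```

```text
7.65 [527.61 469.37  83.28] [-1.7998e+02  5.0000e-02 -1.6680e+02] tool dx,dy 0.24285203784690718 0.7543537147784959 [ 3.3 -5.5  1.4] [-1.01 -0.74 -0.02] 107.97191619873047
```

Converted, 7 mm is 0.0093, 6.5 mm is 0.0087, -2 degrees is -0.0111.

Call:
carry_out([
  [-0.0004, -0.0009, 0.0013, 0, 0, 0],
  [-0.0004, -0.0009, 0.0027, 0, 0, 0.0111],
  [-0.0004, -0.0009, 0.004, 0, 0, -0.0111],
  [-0.0004, -0.0009, 0.0053, 0, 0, 0.0111],
  [-0.0004, -0.0009, 0.0067, 0, 0, -0.0111],
  [-0.0004, -0.0009, 0.008, 0, 0, 0.0111],
  [-0.0004, -0.0009, 0.0087, 0, 0, -0.0111],
  [-0.0004, -0.0009, 0.0093, 0, 0, 0],
  [-0.0004, -0.0009, 0.0093, 0, 0, 0],
])

```text
clock: 8.4
tcp_pos: [0.5282, 0.4695, 0.079]
eef_rot: [179.9, 0.1, -166.9]
contact_force: [-6.4, -10.2, 33.8]
gripper_width: 0.0074
grip_force: 113.6
```

```bash
python3 d.py
```

```text
8.4 [528.21 469.46  79.02] [ 1.7994e+02  1.5000e-01 -1.6688e+02] tool dx,dy 0.8530406977292524 0.8072772107447109 [ -6.4 -10.2  33.8] [-1.87  1.28  0.16] 113.56332778930664
```

Converted, -1 mm is -0.0013, -0.4 mm is -0.0005, 30 degrees is 0.1667.

Call:
carry_out([
  [0.0004, -0.0005, -0.0013, 0, 0, 0],
  [0.0004, -0.0005, -0.0013, 0, 0, 0.0278],
  [0.0004, -0.0005, -0.0013, 0, 0, 0.0556],
  [0.0004, -0.0005, -0.0013, 0, 0, 0.0833],
  [0.0004, -0.0005, -0.0013, 0, 0, 0.1111],
  [0.0004, -0.0005, -0.0013, 0, 0, 0.1389],
  [0.0004, -0.0005, -0.0013, 0, 0, 0.1667],
  [0.0004, -0.0005, -0.0013, 0, 0, 0.1667],
])

```text
clock: 9.07
tcp_pos: [0.5283, 0.4693, 0.0791]
eef_rot: [179.8, 0.1, 162.9]
contact_force: [-2.2, -4.6, 20.5]
gripper_width: 0.0076
grip_force: 111.1
```

```bash
python3 d.py
```

```text
9.0667 [528.28 469.33  79.09] [1.7985e+02 1.0000e-01 1.6286e+02] tool dx,dy 1.2429818121840999 0.37083204930275454 [-2.2 -4.6 20.5] [-0.91  0.29  0.03] 111.05399966239929
```

Converted, 60 degrees is 0.3333.

Call:
carry_out([
  [0, 0, 0, 0, 0, 0.0278],
  [0, 0, 0, 0, 0, 0.0556],
  [0, 0, 0, 0, 0, 0.0833],
  [0, 0, 0, 0, 0, 0.1111],
  [0, 0, 0, 0, 0, 0.1389],
  [0, 0, 0, 0, 0, 0.1667],
  [0, 0, 0, 0, 0, 0.1944],
  [0, 0, 0, 0, 0, 0.2222],
  [0, 0, 0, 0, 0, 0.25],
  [0, 0, 0, 0, 0, 0.2778],
  [0, 0, 0, 0, 0, 0.3056],
  [0, 0, 0, 0, 0, 0.3333],
])

```text
clock: 10.07
tcp_pos: [0.5283, 0.4691, 0.0791]
eef_rot: [179.8, -0.1, 103.0]
contact_force: [-1.4, -5.5, 20.9]
gripper_width: 0.0077
grip_force: 111.2
```

```bash
python3 d.py
```

```text
10.0667 [528.3  469.09  79.06] [ 1.7984e+02 -5.0000e-02  1.0297e+02] tool dx,dy 1.1823342326182513 -0.852034242347997 [-1.4 -5.5 20.9] [-1.27  0.25  0.18] 111.19480848312378
```

Converted, 13 degrees is 0.0722.

Call:
carry_out([
  [0, 0, 0, 0, 0, 0.0222],
  [0, 0, 0, 0, 0, 0.0444],
  [0, 0, 0, 0, 0, 0.0611],
  [0, 0, 0, 0, 0, 0.0722],
  [0, 0, 0, 0, 0, 0.0722],
  [0, 0, 0, 0, 0, 0.0722],
])

```text
clock: 10.57
tcp_pos: [0.5284, 0.4691, 0.0791]
eef_rot: [179.9, -0.1, 90.2]
contact_force: [-0.8, -5.4, 20.9]
gripper_width: 0.0075
grip_force: 111.1
```

```bash
python3 d.py; python3 - <<'E'
from h import *
u=avg("side",4)
a0=np.load("side.npy")
f=lambda q:cv2.resize(q[215:300,260:330],None,fx=5.6,fy=5.6,interpolation=2)
cv2.imwrite("pics/m4.png",np.hstack([f(a0),f(u)]).astype(np.uint8))
E
```

```text
10.5667 [528.39 469.11  79.08] [ 1.7985e+02 -1.0000e-01  9.0200e+01] tool dx,dy 0.943376938726886 -1.1828901501375497 [-0.8 -5.4 20.9] [-1.17  0.15  0.12] 111.09974026679993
```

View pics/m4.png

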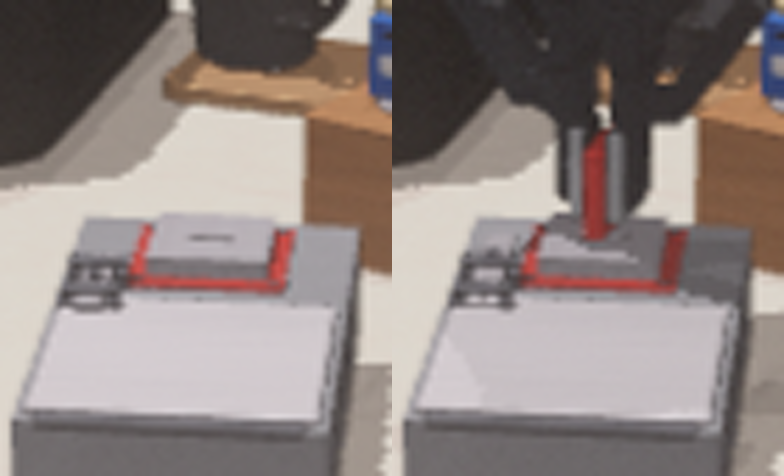

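The crop shows the key fully home, with its shoulder on the plate, and turned edge-on in the pads. I check the stop with a bit more turn and zoom in on the bolt.

Converted, 4 degrees is 0.0222.

Call:
carry_out([
  [0, 0, 0, 0, 0, 0.0111],
  [0, 0, 0, 0, 0, 0.0222],
  [0, 0, 0, 0, 0, 0.0222],
  [0, 0, 0, 0, 0, 0.0222],
])

```text
clock: 11.1
tcp_pos: [0.5284, 0.4691, 0.0791]
eef_rot: [179.9, -0.1, 86.2]
contact_force: [-0.6, -5.2, 21.0]
gripper_width: 0.0071
grip_force: 111.1
```

```bash
python3 d.py; python3 - <<'E'
from h import *
u=avg("side",6);t=avg("top",4)
f=lambda q:cv2.resize(q[250:275,265:300],None,fx=11,fy=11,interpolation=2)
g=lambda q:cv2.resize(q[195:230,280:315],None,fx=8,fy=8,interpolation=2)
A=np.hstack([f(np.load("side.npy")),f(u)]);B=np.hstack([g(np.load("top.npy")),g(t)])
B=np.pad(B,((0,0),(0,A.shape[1]-B.shape[1]),(0,0)))
cv2.imwrite("pics/m5.png",np.vstack([A,B]).astype(np.uint8))
E
```

```text
11.1 [528.38 469.13  79.09] [ 1.7985e+02 -1.0000e-01  8.6210e+01] tool dx,dy 0.8443671568642971 -1.241637609515936 [-0.6 -5.2 21. ] [-1.16  0.11  0.34] 111.14577054977417
```

View pics/m5.png

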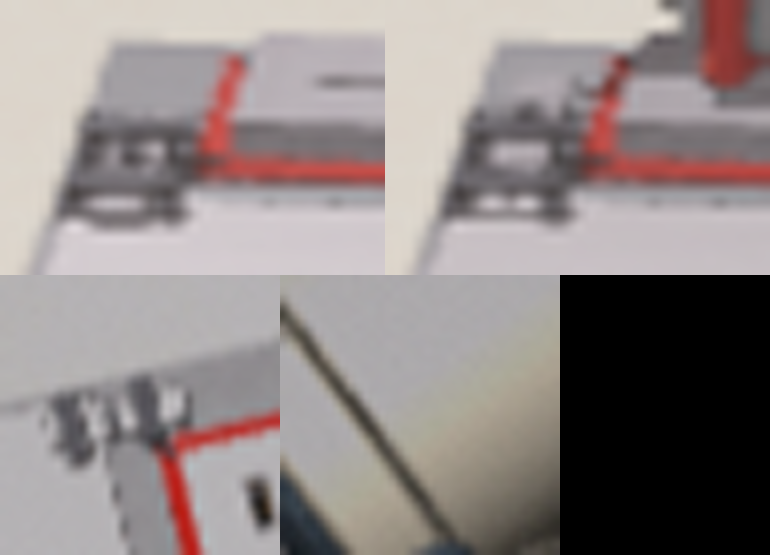

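The bolt has drawn back: its front end has left the near guide at about (505,210) and its rear shows behind the far one. The moment rose to 0.34 N m, so the plug is at its stop, and I hand in while holding it there.

```bash
python3 -c "
from workcell import env
print(env.hand_in())"
```

```text
the job is handed in; nothing more can be done
None
```

I put the red key from the stand fully home in the lock and turned it clockwise to its stop, so the bolt drew back, then handed the job in with the arm still gripping the key and holding it turned.

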